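Slide the setting bat into the low tier of the kiln

TASK

Finish the low tier of this kiln setting: with the fingertips, push the small flat bat that carries the dish straight in under the half shelf, square to it and about midway between its two front props, until only about a finger's width (15 mm) of the bat still shows in front of the shelf edge, so that it can be drawn out after firing. Push the bat only: it stays flat on the bottom shelf, never gripped, lifted or tipped, and the dish is not touched and stays in the middle of the bat without striking the shelf. Do not shift the half shelf, its props, the things on it or the things on the bench, and take your hand away at the end.

Things in the scene. Friction and masses are not known exactly. Their poses are not given: they have to be found in the camera images.
- hearth: Kiln hearth, fixed: firebrick in a steel tray (528 x 428 mm) with the bottom kiln shelf on it, a plate 440 (x) x 340 mm (y), upper face 94 mm above the bench. Origin: on the bench under its middle. x is level, from the open front half of the bottom shelf (x -220 to +20 mm) to the rear half (+20 to +220 mm) roofed by the half shelf; y to the left of that.
- half_shelf: The low bridge: loose plate 200 (x) x 340 (y) x 13 mm, 1.7 kg, resting on three props with 38 mm clear under it; its top is 51 mm above the bottom shelf. Origin: centre of its underside; axes parallel to the hearth's: its front edge is at x = -100 mm and the way in runs along +x. It shifts if bumped.
- bat: Setting bat: loose buff plate 160 (x) x 130 (y) x 12 mm, about 0.5 kg, lying on the open front half of the bottom shelf with the dish on it; slides when pushed with about 3 to 8 N. Origin: centre of its underside. Its x axis points roughly (within 20 degrees) along the way in under the half shelf.
- bat_near (a point): Middle of the bat's trailing edge, the 130 mm wide edge farthest from the half shelf, half-way up (80 mm from the bat's centre along its -x, 6 mm above its underside).
- dish: Small shallow footed dish, glazed, 104 mm across the rim, 58 mm across the foot, 21 mm tall, about 0.12 kg, standing loose on the middle of the bat. With the bat it is 33 mm high, so it clears the half shelf by 5 mm. Origin: centre of its foot.
- prop_left: kiln prop, pale cylinder 34 mm across and 38 mm tall, standing loose on the bottom shelf and carrying the half shelf; origin: centre of its foot. Front left: at x -80 mm, y +145 mm from the half shelf's origin. The clear way between the two front props is 256 mm.
- prop_right: kiln prop, pale cylinder 34 mm across and 38 mm tall, standing loose on the bottom shelf and carrying the half shelf; origin: centre of its foot. Front right: at x -80 mm, y -145 mm from the half shelf's origin.
- prop_back: kiln prop, pale cylinder 34 mm across and 38 mm tall, standing loose on the bottom shelf and carrying the half shelf; origin: centre of its foot. Back middle: at x +78 mm, y 0 from the half shelf's origin.
- mug_a: unglazed handleless mug, 95 mm tall, 84 mm across the rim, standing on the back part of the half shelf (at least 115 mm behind its front edge); leave it alone. Origin: centre of its foot.
- mug_b: unglazed handleless mug, 95 mm tall, 84 mm across the rim, standing on the back part of the half shelf (at least 115 mm behind its front edge); leave it alone. Origin: centre of its foot.
- mug_c: unglazed handleless mug, 95 mm tall, 84 mm across the rim, standing on the back part of the half shelf (at least 115 mm behind its front edge); leave it alone. Origin: centre of its foot.
- cone_pack: Plaque with three small firing cones, 62 x 18 mm, about 65 mm tall, standing on the front left corner of the half shelf; leave it alone. Origin: centre of its underside.
- spare_prop: A spare kiln prop, 34 mm across, 38 mm tall, standing on the bench; leave it alone. Origin: centre of its foot.
- glaze_jar: Closed blue jar, 72 mm across, 85 mm tall, on the bench; leave it alone. Origin: centre of its foot.
- brush: Brush lying on the bench; leave it alone. Origin: on its underside, near mid-length.
Things that resemble listed ones, but are neither listed nor needed, are in the scene too. What is shaped like the bat but turquoise or yellow is not meant.

How it is judged:
At the end, for the whole second after the job is handed in: Bat flat and at rest, 5 to 25 mm of it (mid trailing edge) in front of the half shelf, centre within 25 mm of the shelf's middle line, square within 8 degrees; dish upright within 12 mm of the bat's centre; half shelf within 6 mm of its place (x of bat_near in the frame of half_shelf between -0.125 and -0.105 m and y of bat in the frame of half_shelf between -0.025 and 0.025 m and angle between the x axis of bat and the x axis of half_shelf, either way round below 0.14 rad and z of bat in the frame of hearth between 0.091 and 0.097 m and angle between bat's own z axis and vertical below 0.03 rad and horizontal distance between dish and bat below 0.012 m and z of dish in the frame of bat below 0.015 m and angle between dish's own z axis and vertical below 0.05 rad and linear speed of each of bat, dish below 0.005 m/s and distance of half_shelf from where it was at the start of the episode below 0.006 m); the robot touches nothing.
It fails at once if the bat is lifted off the bottom shelf or tipped (z of bat in the frame of hearth above 0.1 m or angle between bat's own z axis and vertical above 0.07 rad).
It fails at once if the dish is touched by the robot (contact force between any of the fingers, the arm and dish above 0.5 N).
It fails at once if the dish strikes the half shelf, tips, or slides more than 12 mm off the middle of the bat (contact force between dish and half_shelf above 1 N or angle between dish's own z axis and vertical above 0.12 rad or horizontal distance between dish and bat above 0.012 m).
It fails at once if the half shelf or one of its props is shifted by more than 6 mm (distance of any of half_shelf, prop_left, prop_right, prop_back from where it was at the start of the episode above 0.006 m).
It fails at once if a mug or the cone pack on the half shelf is shifted by more than 12 mm, or a thing on the bench by more than 30 mm (distance of any of mug_a, mug_b, mug_c, cone_pack from where it was at the start of the episode above 0.012 m or distance of any of spare_prop, glaze_jar, brush from where it was at the start of the episode above 0.03 m).
It also fails if it takes over 67 s, if anything falls off the work surface, if the arm or the gripper's body presses on something with over 40 N, if the wrist force passes 120 N, or if a joint passes its speed limit or range.

ROBOT

A 6-joint arm with a two-finger parallel gripper is mounted at the origin on the work surface. World frame = base frame: x ahead of the robot, y to its left, z up, the work surface at z = 0. Lengths are in m, angles in rad, forces in N, time in s.
With the tool pointing down it reaches from about 0.4 to 0.925 m from the base axis. Payload 3.4 kg.
Tool frame: the origin (TCP) lies where the fingers leave the gripper's body, on its centre line; the fingertips stand 73 mm ahead of it and the grasp point (between the pads) lies 54 mm ahead of it; z points along the fingers, y is the direction in which the jaws open and shut (so a half turn about z gives the same grasp; the last joint's range is limited). The gripper opens to 85 mm and grips with 20 to 120 N. Pads are 22 mm wide; open, the fingers measure 114 mm over their backs; the gripper's body (76 mm by 85 mm) begins 54 mm behind the grasp point. The pads swing forward as they close: fully open they stand 13 mm farther back than shut.
Start: joints at [-1.308, 0.307, 1.506, -0, 1.328, -0.073], TCP at [0.189, -0.543, 0.304] pointing down, gripper open.
Joint ranges: [-3.12, 3.12], [-1.05, 2.28], [0.14, 2.33], [-1.42, 4.57], [0.1, 2.73], [-2.68, 2.68]. Speed limits (rad/s): [2.57, 2.57, 3.14, 3.14, 3.14, 3.14].

INTERFACE

Orientations are given as a unit quaternion [w, x, y, z].
In Python, from plant import telemetry, capture, order gives the robot as it stands.
- The arm moves only by the tool apply_moves, never from a script. Its argument "steps" is one flat list of numbers, 5 for each row, row after row: the shift along the tool's x, y, z in m, then the turn about the tool's z in rad, then the closure, from 0 (fully open) to 1 (shut). A call has 1 to 5 rows; each row is the pose to reach, as a shift and turn from the pose commanded when the call began, along the tool's axes at that moment; what a row does not reach only later rows make up. A row lasts 1/10 s, in which the tool goes at most 50 mm and 8.59 degrees, less where a joint would pass 70% of its speed; a pose out of reach is approached as far as the arm can. A call with a gripper value outside its range is refused whole. The fingers move at their own pace and stop on an object; "squeeze" is the grip in N (left out, the last holds). Time passes only in rows, so rows that repeat a pose let the fingers close. It gives the time, the measured TCP pose, the force and the opening at its end, in the units of the state.
- telemetry.get_state(): the state, without advancing time (a new reading comes with each control period).
- capture(name): name is "side" or "top" or "wrist"; returns a dict with "img" (420x560x3 uint8, red, green, blue), "camera_matrix" (3x3 intrinsics, pixels), "extrinsics" (4x4, takes a point from camera to world coordinates). Camera axes: x right, y up, looking along -z (the intrinsics and any distortion apply to the point x, -y, -z); pixel columns grow to the right and rows downward; lengths in m; the calibration is good to about 2 mm. A picture is of the moment at which its call begins. There is no depth.
- order.close_job(): hands the job in, once; it reports no verdict.
The state is a dict: "time": time; "qpos": joint angles; "joint_vel": joint speeds; "joint_efforts": joint torques, N m; "ee_pos": TCP position; "ee_rot": TCP orientation; "ft_force": force on the tool from outside, world axes, zero at the start; "moment": the same for the moment, N m; "finger_gap": finger opening in m.
Only numpy, scipy, OpenCV 4.12 (cv2) and the standard library are available. Lean on these libraries where they do the work, as an engineer would, in place of code of your own. Each camera call takes 0.05 s, during which the arm holds its last target.

## Working session

There is one attempt and no reset: what is moved stays moved. The work goes in short steps, Python scripts to look and compute and a tool call to move; the robot and the scene stay as the last step left them, time stands still between calls to the robot, and variables do not carry over. Pictures are saved under pics/ and viewed, and the job is handed in when it is done.

Besides the shell and the picture viewer there is one more tool, called after "Call:" as a command line: name --argument value ..., lists and objects as JSON in quotes. apply_moves: Moves the arm, as the interface text tells. Its arguments: {"type":"object","properties":{"steps":{"type":"array","items":{"type":"number"}},"squeeze":{"type":"number"}},"required":["steps"]}

```bash
mkdir -p pics
python3 - <<'E'
from plant import telemetry, capture
import cv2
print(telemetry.get_state())
for n in("side","top","wrist"):
    c=capture(n);cv2.imwrite(f"pics/{n}0.png",c["img"][:,:,::-1]);print(n,c["camera_matrix"],c["extrinsics"],[k for k in c])
E
```

```text
{'time': 0.0, 'qpos': array([-1.30852277e+00,  3.07559725e-01,  1.50763256e+00, -8.49450296e-06,
        1.32841805e+00, -7.34949803e-02]), 'joint_vel': array([ 0.00087427,  0.00208617,  0.0012353 , -0.00183207,  0.00072463,
       -0.00084721]), 'joint_efforts': array([ 3.81173104e-04, -4.57542729e+01, -2.51909012e+01, -3.87197713e-05,
        1.32086239e-02, -4.99291573e-06]), 'ee_pos': array([ 0.18929741, -0.5423792 ,  0.30300391]), 'ee_rot': array([-1.00396193e-03,  9.85939833e-01,  1.67097662e-01, -9.91861869e-05]), 'ft_force': array([-0.22600556,  0.09523703, -0.03130401]), 'moment': array([0.00724089, 0.02579683, 0.00918197]), 'finger_gap': 0.08526269155733386}
side [[479.42017738   0.         287.64319217]
 [  0.         479.42017738 213.47299163]
 [  0.           0.           1.        ]] [[-0.84192017  0.32462279 -0.43103419 -0.14543683]
 [-0.5393814  -0.52913349  0.65504615  1.07262132]
 [-0.01543172  0.78398839  0.62058365  1.03433274]
 [ 0.          0.          0.          1.        ]] ['img', 'camera_matrix', 'extrinsics']
top [[482.85775622   0.         274.12786443]
 [  0.         482.85775622 208.34735663]
 [  0.           0.           1.        ]] [[-2.86812660e-02  9.77571067e-01 -2.08643703e-01  1.51014699e-01]
 [-9.99588521e-01 -2.79623874e-02  6.39484126e-03  6.22553356e-02]
 [ 4.17235741e-04  2.08741263e-01  9.77970813e-01  1.75109815e+00]
 [ 0.00000000e+00  0.00000000e+00  0.00000000e+00  1.00000000e+00]] ['img', 'camera_matrix', 'extrinsics']
wrist [[324.34775674   0.         281.22023122]
 [  0.         324.34775674 205.0019209 ]
 [  0.           0.           1.        ]] [[ 0.32952991  0.90492066  0.26931142  0.25759365]
 [-0.94414208  0.31656446  0.09155697 -0.51847155]
 [-0.00240263 -0.28443901  0.95869113  0.37334163]
 [ 0.          0.          0.          1.        ]] ['img', 'camera_matrix', 'extrinsics']
```

View pics/side0.png

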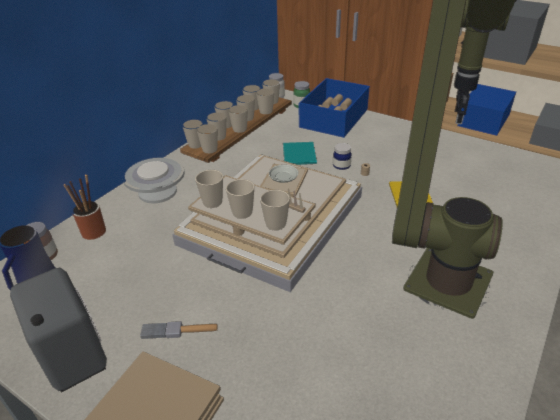

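View pics/top0.png

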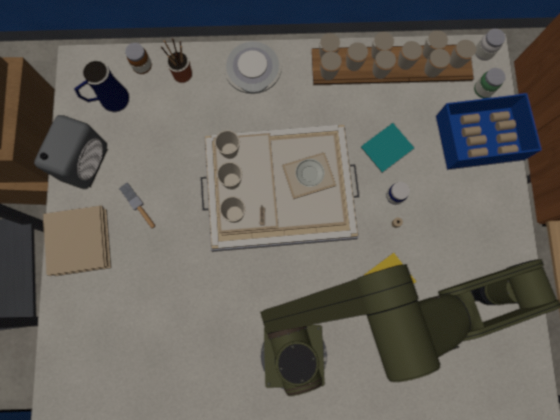

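View pics/wrist0.png

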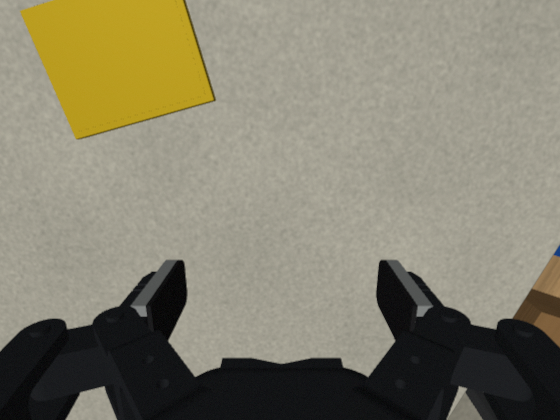

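Run:
```python
import cv2
i=cv2.imread("pics/top0.png");cv2.imwrite("pics/top0c.png",cv2.resize(i[115:260,195:370],None,fx=4.5,fy=4.1,interpolation=cv2.INTER_CUBIC)[:600])
i=cv2.imread("pics/side0.png");cv2.imwrite("pics/side0c.png",cv2.resize(i[145:285,170:370],None,fx=4,fy=4,interpolation=cv2.INTER_CUBIC))
```

```text
(no output)
```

View pics/top0c.png

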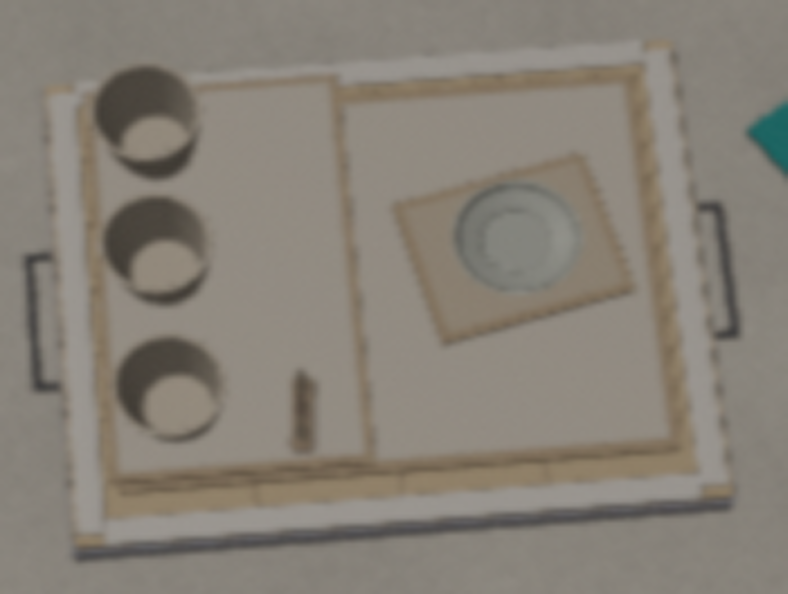

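View pics/side0c.png

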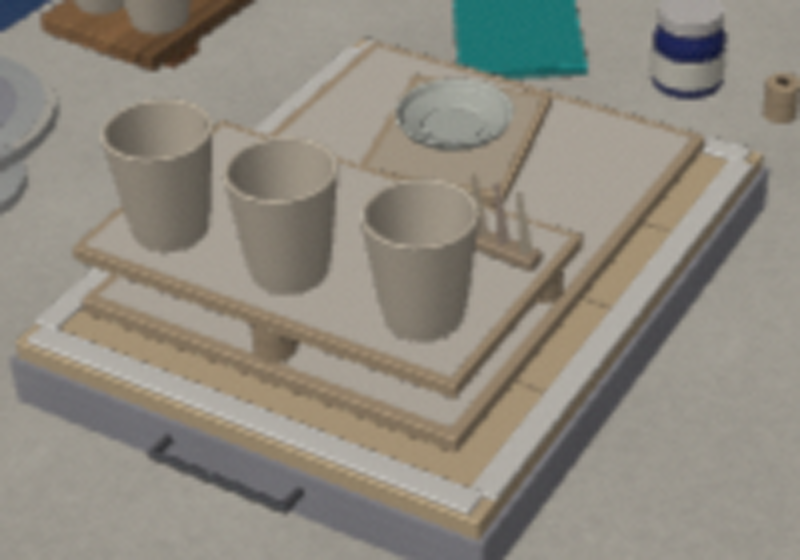

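```bash
cat > h.py <<'E'
import numpy as np, cv2
from plant import telemetry, capture
def ray(c,uv):
    K=c["camera_matrix"];E=c["extrinsics"]
    d=np.array([(uv[0]-K[0,2])/K[0,0],-(uv[1]-K[1,2])/K[1,1],-1.])
    return E[:3,3],E[:3,:3]@d
def onz(c,uv,z):
    o,d=ray(c,uv);return (o+d*(z-o[2])/d[2])[:2]
def proj(c,p):
    E=c["extrinsics"];K=c["camera_matrix"];q=E[:3,:3].T@(np.asarray(p)-E[:3,3]);return K[0,2]+K[0,0]*q[0]/-q[2],K[1,2]-K[1,1]*q[1]/-q[2]
def yaw(s):
    w,x,y,z=s["ee_rot"];return np.degrees(np.arctan2(2*(x*y+w*z),1-2*(y*y+z*z)))
E
python3 - <<'E'
from h import *
c=capture("top")
f=lambda u,v:(195+u/4.5,115+v/4.1)
for n,u,v,z in[("b1",395,203,.106),("b2",580,153,.106),("b3",633,290,.106),("b4",447,343,.106),
 ("shF-far",335,78,.145),("shF-near",370,455,.145),("shB-near",112,475,.145),("bs far",630,85,.094),("bs near",677,440,.094),("dish",517,238,.127),("cone",303,450,.145),("mugfoot",182,405,.145)]:
    print(n,onz(c,f(u,v),z).round(4))
s=telemetry.get_state();print(yaw(s),s["ee_pos"])
E
```

```text
b1 [0.6603 0.0162]
b2 [ 0.7015 -0.1321]
b3 [ 0.5771 -0.1673]
b4 [ 0.5346 -0.0202]
shF-far [0.7613 0.0606]
shF-near [0.4326 0.0431]
shB-near [0.4214 0.2366]
bs far [ 0.7673 -0.1769]
bs near [ 0.4476 -0.1958]
dish [ 0.62   -0.0769]
cone [0.4382 0.0932]
mugfoot [0.4786 0.1835]
19.239913222110342 [ 0.1893571  -0.54258043  0.30333002]
```

Call:
apply_moves --steps '[0.036,-0.019,-0.01,0,0,0.072,-0.038,-0.02,0,0,0.108,-0.057,-0.03,0,0,0.144,-0.075,-0.04,0,0,0.181,-0.093,-0.05,0,0]'

```text
time: 0.7
ee_pos: [0.3304, -0.3941, 0.3542]
ee_rot: [-0.0, 0.986, 0.167, -0.0]
ft_force: [0.0, -0.2, 0.1]
finger_gap: 0.0853
```

Call:
apply_moves --steps '[0.036,-0.019,-0.01,0,0.1,0.072,-0.038,-0.02,0,0.2,0.108,-0.057,-0.03,0,0.4,0.144,-0.075,-0.04,0,0.4,0.181,-0.093,-0.05,0,0.4]'

```text
time: 1.2
ee_pos: [0.4706, -0.2465, 0.4043]
ee_rot: [0.0, 0.986, 0.167, -0.0]
ft_force: [-0.3, -0.3, 0.3]
finger_gap: 0.0519
```

Call:
apply_moves --steps '[0.036,-0.019,-0.004,-0.14,0.4,0.072,-0.038,-0.008,-0.28,0.4,0.108,-0.057,-0.012,-0.42,0.4,0.144,-0.075,-0.015,-0.56,0.4,0.181,-0.093,-0.017,-0.7,0.4]'

```text
time: 1.7
ee_pos: [0.611, -0.0991, 0.421]
ee_rot: [0.0, 0.867, 0.498, -0.0]
ft_force: [0.9, -0.2, 0.3]
finger_gap: 0.051
```

Call:
apply_moves --steps '[0,0,0,-0.14,0.4,0,0,0,-0.28,0.4,0,0,0,-0.42,0.4,0,0,0,-0.56,0.4,0,0,0,-0.588,0.4]'

```text
time: 2.2
ee_pos: [0.6101, -0.1004, 0.4205]
ee_rot: [-0.0, 0.687, 0.726, -0.0]
ft_force: [0.2, -0.6, -1.4]
finger_gap: 0.0513
```

Run:
```python
from h import *
c=capture("wrist");cv2.imwrite("pics/w1.png",c["img"][:,:,::-1])
s=telemetry.get_state();print(s["time"],yaw(s),s["ee_pos"],s["ft_force"],s["finger_gap"])
```

```text
2.25 93.05544906573174 [ 0.61010038 -0.10046825  0.42059247] [ 0.92608062 -0.29858377  0.37950659] 0.05140918027808404
```

View pics/w1.png

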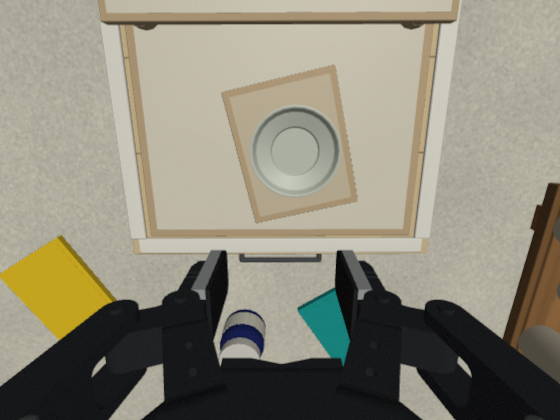

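Run:
```python
import cv2
i=cv2.imread("pics/w1.png")
a=cv2.resize(i[55:235,205:375],None,fx=3.3,fy=3.3,interpolation=cv2.INTER_CUBIC)
b=cv2.resize(i[0:40,95:465],None,fx=2.15,fy=2.15,interpolation=cv2.INTER_CUBIC)
cv2.imwrite("pics/w1a.png",a);cv2.imwrite("pics/w1b.png",b)
```

```text
(no output)
```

View pics/w1a.png

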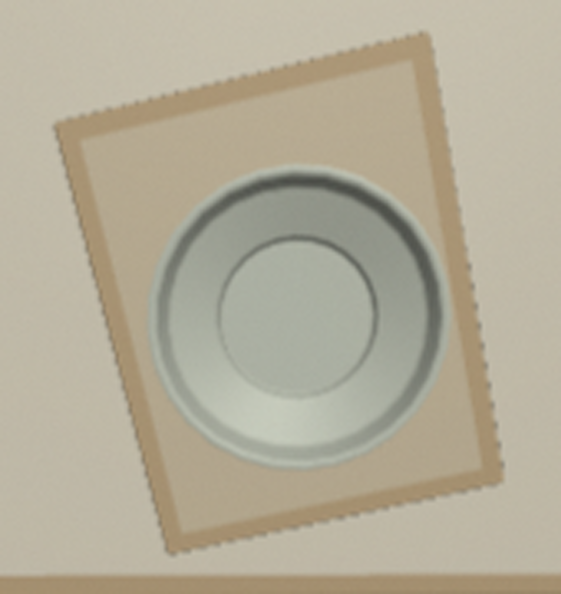

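View pics/w1b.png

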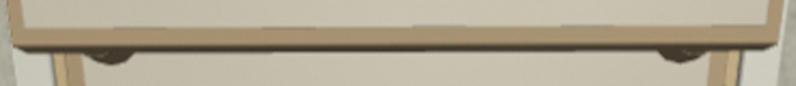

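```bash
cat > m.py <<'E'
from h import *
def frame(L,R):
    e=(R-L)/np.linalg.norm(R-L);M=(L+R)/2;v=-e;u=np.array([-e[1],e[0]]);return M,u,v
def bat(C): # lead-left, lead-right, trail-right, trail-left
    C=np.array(C);ax=(C[0]+C[1]-C[2]-C[3]);return C.mean(0),np.degrees(np.arctan2(ax[1],ax[0])),(C[2]+C[3])/2
E
python3 - <<'E'
from m import *
import pickle
c=capture("wrist")
L=onz(c,(102,21),.145);R=onz(c,(456,20.5),.145);print(L,R,np.linalg.norm(R-L))
M,u,v=frame(L,R);print("M",M,"u",u,np.degrees(np.arctan2(u[1],u[0])))
g=lambda a,b:onz(c,(205+a/3.3,55+b/3.3),.106)
C=[g(55,124),g(430,33),g(502,484),g(172,553)]
print(np.round(C,4),[np.linalg.norm(C[i]-C[i-1]).round(4) for i in range(4)])
cen,a,t=bat(C);print("bat",cen,a,"trail",t)
print("uv cen",(cen-M)@u,(cen-M)@v,"trail",(t-M)@u,(t-M)@v)
d=onz(c,(205+298/3.3,55+317/3.3),.110);print("dish inner",d,d-cen)
E
```

```text
[0.4311396  0.04315757] [0.76764149 0.06146384] 0.33699945920446306
M [0.59939054 0.0523107 ] u [-0.05432136  0.9985235 ] 93.11391736622836
[[ 0.5382 -0.0139]
 [ 0.6626  0.0214]
 [ 0.7052 -0.1325]
 [ 0.5829 -0.1664]] [np.float64(0.1589), np.float64(0.1294), np.float64(0.1596), np.float64(0.1269)]
bat [ 0.62222337 -0.07285708] 105.9007268061754 trail [ 0.64403845 -0.14943583]
uv cen -0.1262232849747212 -0.01599982796099057 trail -0.20387399602834258 -0.03362283826426909
dish inner [ 0.62478563 -0.07414164] [ 0.00256226 -0.00128456]
```

Call:
apply_moves --steps '[-0.03,0.013,0,-0.11,0.4,-0.06,0.026,0.0,-0.224,0.4,-0.085,0.037,0.04,-0.224,0.4,-0.085,0.037,0.08,-0.224,0.4,-0.085,0.037,0.12,-0.224,0.4]'

```text
time: 2.8
ee_pos: [0.6519, -0.1848, 0.2995]
ee_rot: [0.0, 0.605, 0.797, 0.0]
ft_force: [0.9, 0.5, 0.1]
finger_gap: 0.0512
```

Call:
apply_moves --steps '[0,0,0.04,0,0.4,0,0,0.08,0,0.4,0,0,0.095,0,0.4,0,0,0.1,0,0.4,0,0,0.1,0,0.4]'

```text
time: 3.3
ee_pos: [0.6515, -0.1835, 0.2003]
ee_rot: [-0.001, 0.603, 0.798, -0.0]
ft_force: [0.2, 0.1, 0.3]
finger_gap: 0.0515
```

Run:
```python
from h import *
c=capture("wrist");cv2.imwrite("pics/w2.png",c["img"][:,:,::-1])
c=capture("side");i=c["img"][:,:,::-1];cv2.imwrite("pics/s2.png",cv2.resize(i[100:260,200:400],None,fx=3.7,fy=3.7,interpolation=cv2.INTER_CUBIC))
s=telemetry.get_state();print(s["time"],yaw(s),s["ee_pos"],s["ft_force"],s["finger_gap"])
```

```text
3.4 105.82208794791762 [ 0.6526116  -0.1838246   0.20243173] [-0.03969486  0.41640351  0.00760354] 0.05116506154762703
```

View pics/w2.png

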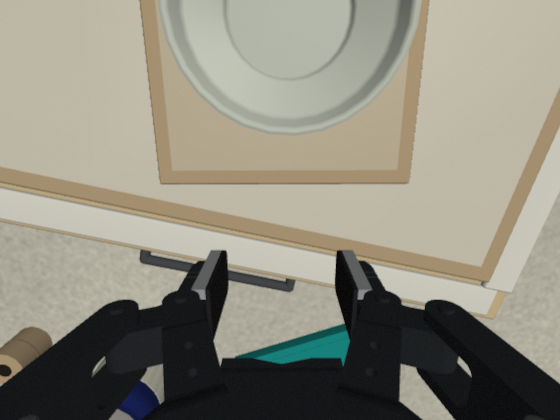

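View pics/s2.png

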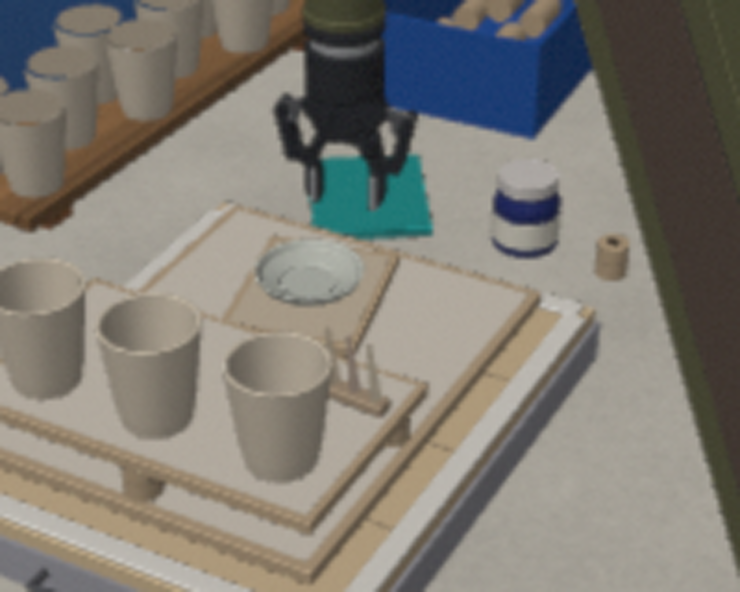

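Run:
```python
from h import *
from scipy.spatial.transform import Rotation as R
c=capture("wrist");s=telemetry.get_state();w,x,y,z=s["ee_rot"];T=R.from_quat([x,y,z,w]).as_matrix()
for zt in(.060,.065,.07):
  for xx in(-.011,0,.011):
    print(zt,xx,[np.round(proj(c,s["ee_pos"]+T@np.array([xx,yy,zt])),0) for yy in(-.0257,.0257)])
t=onz(c,(286,183),.106);print("trail",t, T.T[:2,:2]@(t-s["ee_pos"][:2]))
```

```text
0.06 -0.011 [array([225., 300.]), array([338., 300.])]
0.06 0 [array([224., 278.]), array([339., 278.])]
0.06 0.011 [array([223., 256.]), array([340., 256.])]
0.065 -0.011 [array([227., 294.]), array([336., 294.])]
0.065 0 [array([226., 273.]), array([337., 273.])]
0.065 0.011 [array([225., 251.]), array([338., 251.])]
0.07 -0.011 [array([229., 288.]), array([334., 288.])]
0.07 0 [array([228., 268.]), array([335., 268.])]
0.07 0.011 [array([227., 247.]), array([337., 247.])]
trail [ 0.64559929 -0.14927895] [0.03520619 0.00258268]
```

Call:
apply_moves --steps '[0,0.003,0.015,0,0.4,0,0.003,0.024,0,0.4,0,0.003,0.03,0,0.4,0,0.003,0.034,0,0.4,0,0.003,0.034,0,0.4]'

```text
time: 3.95
ee_pos: [0.654, -0.1825, 0.1658]
ee_rot: [-0.001, 0.603, 0.798, -0.0]
ft_force: [-0.9, -0.4, 0.6]
finger_gap: 0.0511
```

Run:
```python
from h import *
c=capture("wrist");cv2.imwrite("pics/w3.png",c["img"][:,:,::-1])
c=capture("side");i=c["img"][:,:,::-1];cv2.imwrite("pics/s3.png",cv2.resize(i[130:210,230:330],None,fx=7,fy=7,interpolation=cv2.INTER_CUBIC))
s=telemetry.get_state();print(s["time"],yaw(s),s["ee_pos"],s["ft_force"],s["finger_gap"])
```

```text
4.05 105.86639049192466 [ 0.65455339 -0.18270304  0.16678323] [0.53680049 0.04824665 0.19793362] 0.05096971825072498
```

View pics/w3.png

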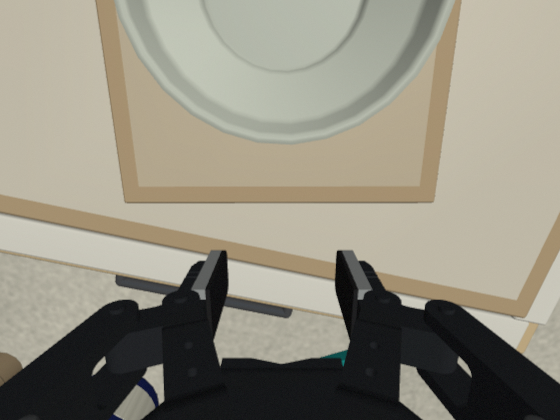

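View pics/s3.png

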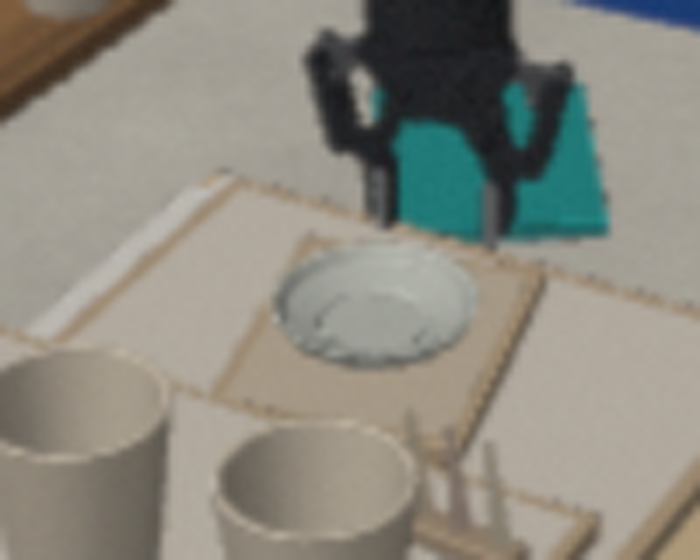

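Call:
apply_moves --steps '[0.008,0,0,0,0.4,0.015,0,0,0,0.4,0.02,0,0,0,0.4,0.023,0,0,0,0.4,0.025,0,0,0,0.4]'

```text
time: 4.55
ee_pos: [0.6479, -0.1589, 0.1672]
ee_rot: [0.001, 0.602, 0.798, -0.0]
ft_force: [0.7, -3.4, -0.9]
finger_gap: 0.0514
```

Call:
apply_moves --steps '[0.002,0,0,0,0.4,0.004,0,0,0,0.4,0.006,0,0,0,0.4,0.008,0,0,0,0.4,0.01,0,0,0,0.4]'

```text
time: 5.05
ee_pos: [0.6453, -0.1493, 0.1672]
ee_rot: [0.001, 0.603, 0.798, 0.0]
ft_force: [2.0, -3.8, 0.8]
finger_gap: 0.0515
```

Run:
```python
from h import *
c=capture("wrist");cv2.imwrite("pics/w4.png",c["img"][:,:,::-1])
s=telemetry.get_state();print(s["time"],yaw(s),s["ee_pos"],s["ft_force"],s["finger_gap"])
```

```text
5.1 105.86913995544901 [ 0.64515998 -0.14883653  0.16716819] [ 1.05214902 -3.02638059  1.26859097] 0.051350223811387666
```

View pics/w4.png

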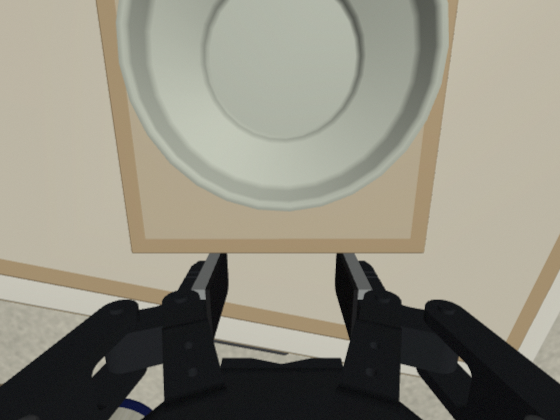

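Call:
apply_moves --steps '[0.002,-0.0003,0,0.003,0.4,0.005,-0.0007,0,0.008,0.4,0.008,-0.0011,0,0.013,0.4,0.0115,-0.0016,0,0.019,0.4,0.015,-0.0021,0,0.025,0.4]'

```text
time: 5.6
ee_pos: [0.6389, -0.135, 0.1671]
ee_rot: [0.0, 0.613, 0.79, 0.0]
ft_force: [0.7, -3.7, 1.9]
finger_gap: 0.0512
```

Call:
apply_moves --steps '[0.0035,-0.0005,0,0.006,0.4,0.007,-0.001,0,0.012,0.4,0.0105,-0.0015,0,0.018,0.4,0.0135,-0.0019,0,0.022,0.4,0.015,-0.0021,0,0.025,0.4]'

```text
time: 6.1
ee_pos: [0.633, -0.1208, 0.1671]
ee_rot: [0.0, 0.622, 0.783, -0.0]
ft_force: [1.1, -5.6, 1.9]
finger_gap: 0.0511
```

Run:
```python
from h import *
c=capture("wrist");cv2.imwrite("pics/w5.png",c["img"][:,:,::-1])
s=telemetry.get_state();print(s["time"],yaw(s),s["ee_pos"],s["ft_force"],s["finger_gap"])
```

```text
6.15 103.00556634971076 [ 0.632917   -0.12067907  0.16712499] [ 1.13106635 -4.31526158  3.11541885] 0.051142402559805865
```

View pics/w5.png

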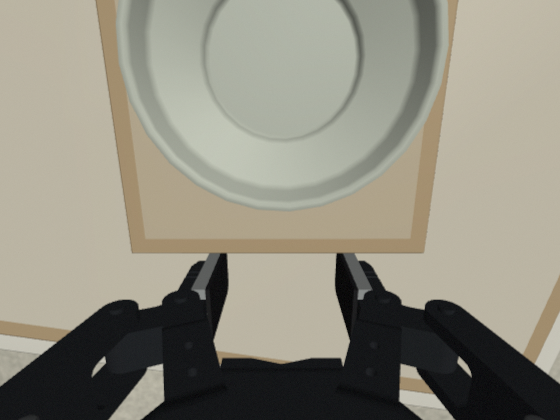

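Call:
apply_moves --steps '[0.0025,-0.0004,0,0.004,0.4,0.006,-0.0008,0,0.01,0.4,0.0095,-0.0013,0,0.016,0.4,0.013,-0.0018,0,0.022,0.4,0.0165,-0.0023,0,0.0275,0.4]'

```text
time: 6.65
ee_pos: [0.6271, -0.1057, 0.1671]
ee_rot: [0.0, 0.633, 0.774, -0.0]
ft_force: [0.5, -5.1, 2.9]
finger_gap: 0.0513
```

Call:
apply_moves --steps '[0.0035,-0.0005,0,0.006,0.4,0.007,-0.001,0,0.012,0.4,0.0105,-0.0015,0,0.0175,0.4,0.014,-0.002,0,0.023,0.4,0.0175,-0.0024,0,0.029,0.4]'

```text
time: 7.15
ee_pos: [0.6212, -0.0891, 0.1671]
ee_rot: [0.0, 0.644, 0.765, -0.0]
ft_force: [1.5, -6.4, 3.3]
finger_gap: 0.051
```

Call:
apply_moves --steps '[0.0035,-0.0005,0,0.006,0.4,0.007,-0.001,0,0.012,0.4,0.0105,-0.0015,0,0.0175,0.4,0.0135,-0.0019,0,0.0225,0.4,0.015,-0.0021,0,0.025,0.4]'

```text
time: 7.65
ee_pos: [0.6165, -0.0745, 0.1671]
ee_rot: [0.0, 0.654, 0.757, -0.0]
ft_force: [0.6, -5.6, 2.4]
finger_gap: 0.051
```

Run:
```python
from h import *
c=capture("wrist");cv2.imwrite("pics/w6.png",c["img"][:,:,::-1])
c=capture("side");i=c["img"][:,:,::-1];cv2.imwrite("pics/s6.png",cv2.resize(i[110:250,190:350],None,fx=4,fy=4,interpolation=cv2.INTER_CUBIC))
s=telemetry.get_state();print(s["time"],yaw(s),s["ee_pos"],s["ft_force"],s["finger_gap"])
a=np.radians(yaw(s));x=np.array([np.cos(a),np.sin(a)]);t=s["ee_pos"][:2]+.011*x;r=t-[.599,.0522];u=np.array([-.0543,.9985]);v=np.array([-.9985,-.0543]);print("trail u,v",r@u,r@v,"cen",(r+.08*x)@u,(r+.08*x)@v)
```

```text
7.75 98.33982107906995 [ 0.61640159 -0.07431378  0.16710791] [ 0.7621248  -3.65455712  3.89562641] 0.0513255171204988
trail u,v -0.11631493348567916 -0.009503681565639523 cen -0.03664957613180952 -0.0022156383659699694
```

View pics/w6.png

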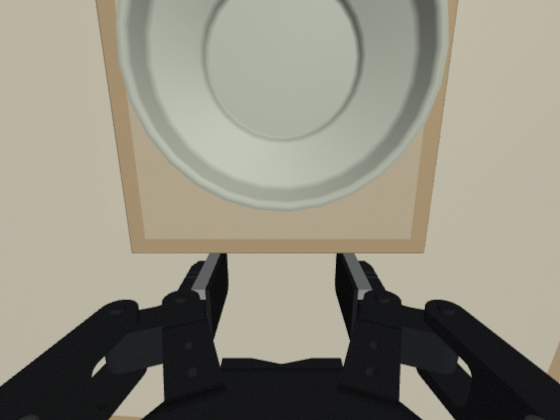

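View pics/s6.png

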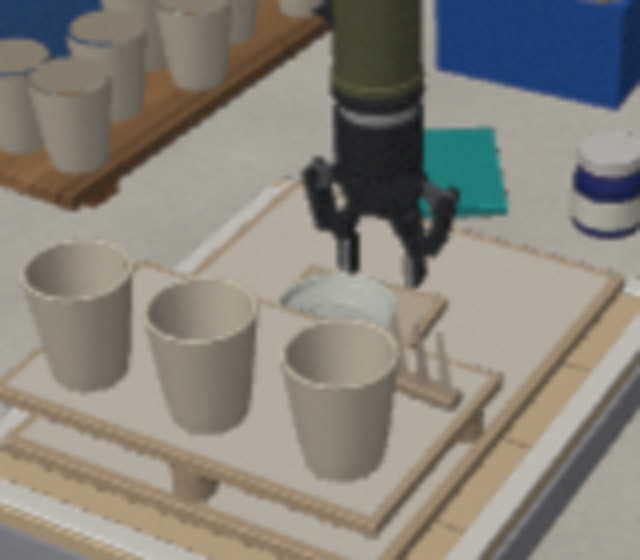

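Call:
apply_moves --steps '[0.0025,-0.0004,0,0.004,0.4,0.006,-0.0008,0,0.01,0.4,0.0095,-0.0013,0,0.016,0.4,0.013,-0.0018,0,0.022,0.4,0.0165,-0.0023,0,0.0275,0.4]'

```text
time: 8.25
ee_pos: [0.6119, -0.0588, 0.1671]
ee_rot: [0.0, 0.664, 0.747, -0.0]
ft_force: [0.6, -6.7, 3.1]
finger_gap: 0.0514
```

Call:
apply_moves --steps '[0.0035,-0.0005,0,0.006,0.4,0.007,-0.001,0,0.012,0.4,0.0105,-0.0015,0,0.0175,0.4,0.014,-0.002,0,0.023,0.4,0.0175,-0.0024,0,0.029,0.4]'

```text
time: 8.75
ee_pos: [0.6073, -0.0417, 0.1671]
ee_rot: [0.0, 0.675, 0.738, -0.0]
ft_force: [-0.0, -5.9, 3.5]
finger_gap: 0.0512
```

Call:
apply_moves --steps '[0.0035,-0.0005,0,0.006,0.4,0.007,-0.001,0,0.012,0.4,0.0105,-0.0015,0,0.0175,0.4,0.0135,-0.0019,0,0.0225,0.4,0.015,-0.0021,0,0.025,0.4]'

```text
time: 9.25
ee_pos: [0.6037, -0.0268, 0.1671]
ee_rot: [0.0, 0.684, 0.729, -0.0]
ft_force: [1.2, -6.5, 2.9]
finger_gap: 0.0511
```

Run:
```python
from h import *
c=capture("wrist");cv2.imwrite("pics/w7.png",c["img"][:,:,::-1])
c=capture("side");i=c["img"][:,:,::-1];cv2.imwrite("pics/s7.png",cv2.resize(i[110:250,190:350],None,fx=4,fy=4,interpolation=cv2.INTER_CUBIC))
s=telemetry.get_state();print(s["time"],yaw(s),s["ee_pos"],s["ft_force"],s["finger_gap"])
a=np.radians(yaw(s));x=np.array([np.cos(a),np.sin(a)]);t=s["ee_pos"][:2]+.011*x;r=t-[.599,.0522];u=np.array([-.0543,.9985]);v=np.array([-.9985,-.0543]);print("trail u,v",r@u,r@v,"cen",(r+.08*x)@u,(r+.08*x)@v)
```

```text
9.35 93.67524183256042 [ 0.6036857  -0.02661776  0.16706928] [ 0.41494398 -5.06103152  2.72549467] 0.051173319618140596
trail u,v -0.06795476593054603 -0.0002908838377890631 cen 0.012039408822072278 0.0004944451681471859
```

View pics/w7.png

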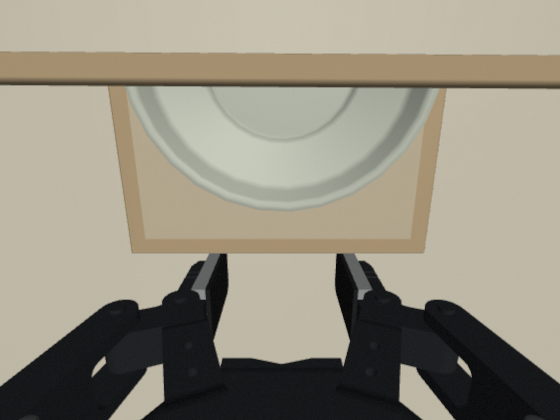

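View pics/s7.png

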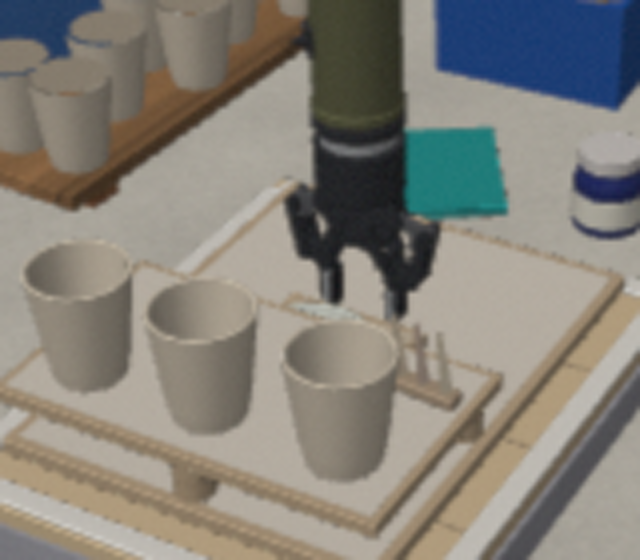

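Run:
```python
from h import *
c=capture("wrist");g=cv2.cvtColor(c["img"],cv2.COLOR_RGB2GRAY)
for x in(150,280,420): print(x,g[76:92,x], g[246:258,x] if x!=280 else g[248:258,278])
u=np.array([-.0543,.9985])
for a in(150,280,410):
  p=onz(c,(a,83 if a<300 else 84.5),.145);q=onz(c,(a,252.5),.106);print(p,q,(p-q)@u)
```

```text
150 [146 147 142 131 118 107  94  79  66  59  86 126 146 147 147 147] [147 146 147 148 147 146 136 158 184 184 185 185]
280 [147 147 148 140 129 117 105  93  77  65  60 116 164 178 179 178] [147 146 146 147 137 159 186 186 185 186]
420 [146 146 146 147 140 128 117 103  92  75  65  60  83 109 116 116] [147 147 147 146 147 148 141 161 185 185 183 183]
[0.56349631 0.05017858] [ 0.54493103 -0.01859912] 0.067666437517144
[0.59815677 0.05240137] [ 0.60222331 -0.01489271] 0.067413960142298
[0.6328564  0.05424969] [ 0.65946317 -0.0111897 ] 0.06678597602312131
```

Call:
apply_moves --steps '[0.0025,0,0,0.002,0.4,0.006,0,0,0.004,0.4,0.0095,0,0,0.006,0.4,0.013,0,0,0.008,0.4,0.0165,0,0,0.008,0.4]'

```text
time: 9.9
ee_pos: [0.6026, -0.0106, 0.1671]
ee_rot: [0.0, 0.687, 0.727, -0.001]
ft_force: [-0.2, -6.6, 4.5]
finger_gap: 0.0517
```

Call:
apply_moves --steps '[0.0035,0,0,0,0.4,0.007,0,0,0,0.4,0.0105,0,0,0,0.4,0.014,0,0,0,0.4,0.0175,0,0,0,0.4]'

```text
time: 10.4
ee_pos: [0.6016, 0.0069, 0.1671]
ee_rot: [0.0, 0.687, 0.727, -0.001]
ft_force: [1.0, -6.4, 3.9]
finger_gap: 0.051
```

Call:
apply_moves --steps '[0.0035,0,0,0,0.4,0.007,0,0,0,0.4,0.01,0,0,0,0.4,0.0125,0,0,0,0.4,0.014,0,0,0,0.4]'

```text
time: 10.9
ee_pos: [0.6008, 0.0209, 0.1671]
ee_rot: [-0.0, 0.687, 0.727, -0.001]
ft_force: [0.3, -5.8, 4.3]
finger_gap: 0.0507
```

Run:
```python
from h import *
c=capture("wrist");cv2.imwrite("pics/w8.png",c["img"][:,:,::-1]);g=cv2.cvtColor(c["img"],cv2.COLOR_RGB2GRAY)
s=telemetry.get_state();print(s["time"],yaw(s),s["ee_pos"],s["ft_force"],s["finger_gap"])
a=np.radians(yaw(s));x=np.array([np.cos(a),np.sin(a)]);t=s["ee_pos"][:2]+.011*x;r=t-[.599,.0522];u=np.array([-.0543,.9985]);v=np.array([-.9985,-.0543]);print("trail u,v",r@u,r@v,"cen",(r+.08*x)@u,(r+.08*x)@v)
print(g[160:262:2,280])
```

```text
10.95 93.21701488672603 [0.60073211 0.02109763 0.16705994] [ 0.56462972 -5.59685828  5.01310309] 0.05151229173487706
trail u,v -0.020150059028344495 -2.0643315697690248e-05 cen 0.05984783813575626 0.00012490846876606412
[177 176 175 175 176 176 178 177 176 176 175 175 176 175 176 176 175 173
 175 173 175 174 175 175 174 173 174 173 173 173 173 173 173 163 137 138
 137 137 137 137 136 136 137 109 129 137 123 171 172 172 173]
```

View pics/w8.png

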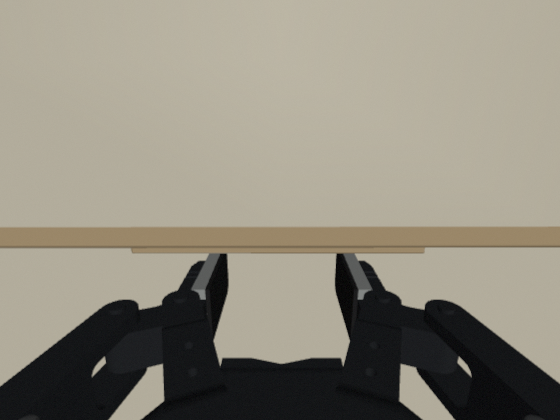

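Run:
```python
from h import *
c=capture("wrist")
u=np.array([-.0543,.9985])
for a in(150,280,410):
  p=onz(c,(a,246.8),.145);q=onz(c,(a,252.5),.106);print((p-q)@u)
```

```text
0.020042223593515145
0.0199976841947535
0.019953199362445384
```

Both methods agree on 20 mm; push 5 mm more, then back off along the bat's axis.

Call:
apply_moves --steps '[0.002,0,0,0,0.4,0.0035,0,0,0,0.4,0.0045,0,0,0,0.4,0.005,0,0,0,0.4,0.005,0,0,0,0.4]'

```text
time: 11.5
ee_pos: [0.6005, 0.0258, 0.1671]
ee_rot: [-0.0, 0.687, 0.727, -0.001]
ft_force: [0.7, -6.2, 3.9]
finger_gap: 0.0518
```

Call:
apply_moves --steps '[-0.004,0,0,0,0.4,-0.012,0,0,0,0.4,-0.025,0,0,0,0.4,-0.05,0,-0.01,0,0.4,-0.075,0,-0.03,0,0.4]'

```text
time: 12.0
ee_pos: [0.6036, -0.0492, 0.1951]
ee_rot: [-0.002, 0.687, 0.727, -0.001]
ft_force: [0.4, 0.1, -0.1]
finger_gap: 0.0513
```

Call:
apply_moves --steps '[-0.01,0,-0.04,0,0.4,-0.02,0,-0.08,0,0.4,-0.02,0,-0.12,0,0.4,-0.02,0,-0.16,0,0.4,-0.02,0,-0.18,0,0.4]'

```text
time: 12.5
ee_pos: [0.607, -0.0695, 0.3809]
ee_rot: [0.002, 0.687, 0.726, 0.002]
ft_force: [-0.1, -0.1, -0.9]
finger_gap: 0.0513
```

Run:
```python
from h import *
c=capture("wrist");cv2.imwrite("pics/w9.png",c["img"][:,:,::-1]);g=cv2.cvtColor(c["img"],cv2.COLOR_RGB2GRAY)
for n in("side","top"):
  i=capture(n)["img"][:,:,::-1];cv2.imwrite(f"pics/{n}9.png",i)
s=telemetry.get_state();print(s["time"],yaw(s),s["ee_pos"],s["ft_force"],s["finger_gap"])
```

```text
12.65 93.17965851857348 [ 0.60660862 -0.06917034  0.37822415] [-0.44900155  0.37252259 -0.46872382] 0.05149568323346038
```

View pics/w9.png

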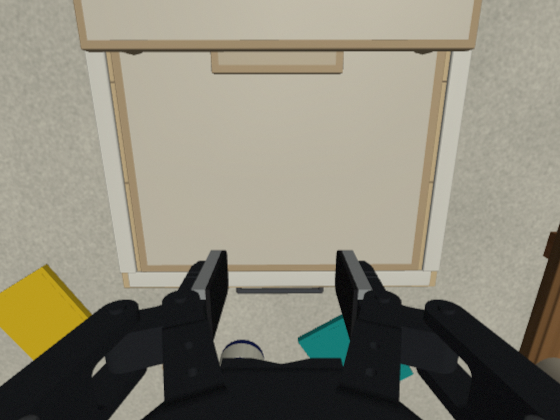

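View pics/side9.png

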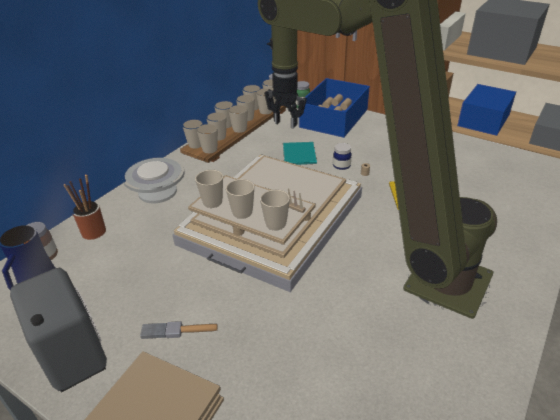

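Run:
```python
import cv2
i=cv2.imread("pics/w9.png");cv2.imwrite("pics/w9c.png",cv2.resize(i[30:90,70:490],None,fx=1.9,fy=4,interpolation=cv2.INTER_CUBIC))
from m import *
c=capture("wrist");g=cv2.cvtColor(c["img"],cv2.COLOR_RGB2GRAY)
for x in(230,278,325):print(g[40:80,x])
print(g[65,200:225],g[65,335:355]);print(g[44,76:90],g[44,466:482])
```

```text
[137 140 141 139 141 140 139 136 116  77  57  89 141 165 164 166 166 165
 164 163 164 164 164 164 161 153 145 145 144 145 144 144 122  76 137 179
 181 181 179 181]
[147 141 141 140 141 140 140 133 111  75  56 108 153 165 166 167 167 166
 166 166 166 167 167 167 152 141 145 145 144 143 144 146 123  74 137 182
 182 183 183 181]
[146 141 141 141 140 139 141 133 107  72  54 108 153 168 168 167 166 167
 167 165 168 167 165 166 151 141 145 145 145 145 146 147 123  73 137 181
 183 181 183 180]
[179 180 179 179 179 179 180 179 179 180 180 167 127 144 143 144 145 144
 145 150 152 151 152 151 151] [140 143 148 146 145 146 146 147 146 152 183 182 182 183 182 182 182 182
 183 183]
[157 156 157 150 129 140 140 139 139 140 139 139 140 139] [139 141 140 141 140 143 142 140 141 141 141 140 146 163 160 161]
```

View pics/w9c.png

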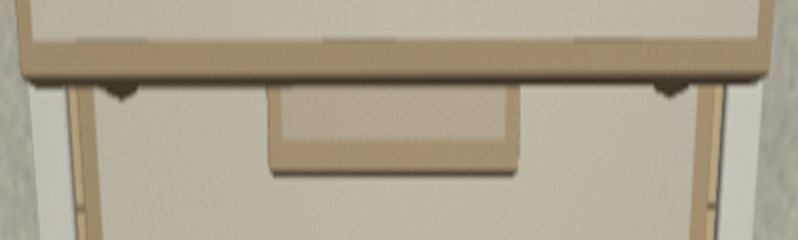

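Run:
```python
from m import *
c=capture("wrist")
L=onz(c,(81.5,48.8),.145);R=onz(c,(475,48.2),.145);M,u,v=frame(L,R);print(np.linalg.norm(R-L),M,np.degrees(np.arctan2(u[1],u[0])))
a=onz(c,(212,72.5),.106);b=onz(c,(343,72.3),.106);print(np.linalg.norm(b-a));t=(a+b)/2
print("trail u,v",(t-M)@u,(t-M)@v, "angle",np.degrees(np.arctan2(*((b-a)[::-1]))))
s=telemetry.get_state();print(s["time"])
i=cv2.imread("pics/top9.png");j=cv2.imread("pics/top0.png")
cv2.imwrite("pics/cmp.png",cv2.resize(np.hstack([j[115:260,195:295],i[115:260,195:295]]),None,fx=3.9,fy=3.9,interpolation=cv2.INTER_CUBIC))
```

```text
0.3340080048550162 [0.59617642 0.05260182] 93.25502524945172
0.12801093576467557
trail u,v -0.01493345621138789 0.0010609945900244672 angle 3.2598789852834233
12.75
```

View pics/cmp.png

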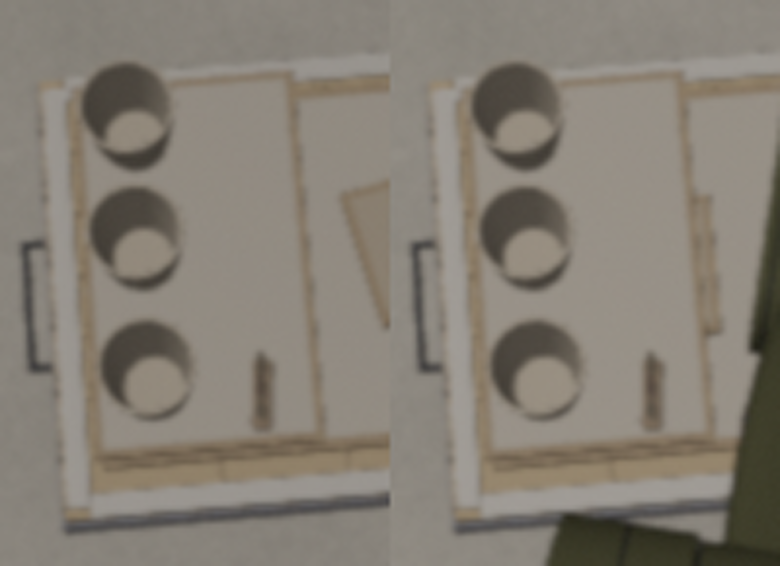

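Shelf, mugs and cone pack are unmoved. The bat shows about 15 mm, is square and centred, and the hand is clear.

```bash
python3 -c "
from plant import order
print(order.close_job())"
```

```text
the job is handed in; nothing more can be done
None
```

The bat is under the half shelf with about 15 mm still showing, and I handed the job in at about 12.8 s of the 67 s allowed. I pushed it with two half-open fingertips on its trailing edge, along a gentle arc that took out its roughly 12.8° skew, then straight in. The hand then backed off and rose clear.

- **Bat position:** the last wrist picture puts the trailing edge 14.9 mm in front of the shelf edge. It is about 1 mm off the middle line and square to within about 0.1°. The fingertip positions agreed with this to about 1 mm.
- **Push force:** it stayed around 4–7 N sideways, with up to about 5 N upward on the tool. The tool was therefore pressing down and not lifting the bat.
- **Half shelf, mugs and cone pack:** the top pictures from before and after show no visible movement.
- **Dish:** it held its place on the bat in every picture until the shelf hid it. I could not see it in its final position, but no jolt showed in the force readings taken after each move.

No check failed or disagreed.

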